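# Set the fume extractor's air damper to the green mark and start it

### The arm

A 6-joint arm with a two-finger parallel gripper is mounted at the origin on the work surface. World frame = base frame: x ahead of the robot, y to its left, z up, the work surface at z = 0. Lengths are in m, angles in rad, forces in N, time in s.
With the tool pointing down it reaches from about 0.3 to 0.825 m from the base axis. Payload 5.4 kg.
Tool frame: the origin (TCP) lies at the very end of the fingers, on their centre line; the grasp point (between the pads) lies 19 mm behind it; z points along the fingers, y is the line along which they close (so a half turn about z gives the same grasp; the last joint's range is limited). The gripper opens to 92 mm and grips with 3 to 60 N. Pads are 20 mm wide; open, the fingers measure 128 mm over their backs; the gripper's body (75 mm by 189 mm) begins 69 mm behind the grasp point.
Start: joints at [-1.413, 0.158, 1.597, -0, 1.386, -0.21], TCP at [0.207, -0.537, 0.215] pointing down, gripper open.
Joint ranges: [-2.91, 2.91], [-0.94, 2.29], [0.18, 2.7], [-1.29, 4.43], [0.17, 2.64], [-3, 3]. Speed limits (rad/s): [2.57, 2.57, 3.14, 3.14, 3.14, 3.14].

### API

Orientations are given as a unit quaternion [w, x, y, z].
In Python, from plant import robot gives the robot as it stands.
- The arm moves only by the tool pendant, called after "Call:" as name(argument=value, ...) on one line, values as JSON. Schema: {"type":"object","properties":{"segments":{"type":"object","properties":{"motion":{"type":"array","items":{"type":"array","items":{"type":"number"},"minItems":4,"maxItems":4},"minItems":1,"maxItems":10}},"additionalProperties":false,"required":["motion"]},"jaw":{"type":"number"},"only":{"type":"string"},"quiet":{"type":"boolean"},"lines":{"type":"string"}},"required":["segments"],"additionalProperties":false}. segments is an object whose key "motion" holds a list of rows, 1 to 10 of them, each of 4 numbers: dx, dy, dz in m, then a turn about the tool's z in rad; each row is the pose to reach, as a shift and turn from the pose commanded when the call began, along the tool's axes at that moment; what a row does not reach only later rows make up. A row lasts 1/12 s, in which the tool goes at most 0.0417 m and 0.125 rad, less where a joint would pass 70% of its speed; a pose out of reach is approached as far as the arm can. jaw is the opening from 0.0 (shut) to 1.0 (fully open), set as the call begins (left out keeps the last). The fingers move at their own pace and stop on an object; the grip force is fixed at half the most. Time passes only in rows, so rows that do not move let the fingers close. The tool returns the time, the measured TCP pose, the force, the opening and the grip force at its end. only (a regular expression) keeps the lines of the reply that match it, lines (a string "A,B") keeps lines A to B, and quiet returns only ok. Input that does not fit is refused with a message, and nothing moves.
- robot.get_state(): the state, without advancing time (a new reading comes with each control period).
- robot.read_camera(name): name is "scene" or "top" or "wrist"; returns a dict with "img" (400x640x3 uint8, red, green, blue), "depth" (400x640 float32, m along the optical axis (not along the pixel's ray), 0 where there is no reading), "camera_matrix" (3x3 intrinsics, pixels), "T" (4x4, takes a point from camera to world coordinates). Camera axes: x right, y down, z forward; pixel columns grow to the right and rows downward; lengths in m; the calibration is good to about 2 mm. The wrist camera is an equidistant fisheye: a pixel r from the principal point sees the ray r / f radians off the axis. A picture is of the moment at which its call begins.
- robot.sign_off(): hands the job in; it is judged then, once.
Trained networks look in a picture, given as the dict that the camera call returned (one of the last four; its "shot" number tells which), for a name from the list of things; names that differ only in an ending like _2 or _b are one class to them, and where a whole thing is asked for, a point or a joint stands for the part that bears it (a point fixed in the world has none). Each returns a list of dicts, best first, with "confidence" (0 to 1); they miss things now and then, are a little off and sometimes report something else, mostly with a low value. They report only what shows in the picture. A call takes as long as a camera call.
- robot.trace(name, picture): "region" (400x640 bool, what is visible of it) and "xy" ([column, row] in pixels, amid what is visible of it).
- robot.pinpoint(name, picture): "xy" ([column, row] in pixels: a listed point, or the origin of a listed thing).
The state is a dict: "t": time; "q": joint angles; "qd": joint speeds; "joint_torque": joint torques, N m; "tool_pos": TCP position; "tool_rot": TCP orientation; "ft_force": force on the tool from outside, world axes, zero at the start; "wrist_torque": the same for the moment, N m; "opening": opening from 0.0 (shut) to 1.0 (fully open); "finger_force": force on a finger pad.
Only numpy, scipy, OpenCV 4.12 (cv2) and the standard library are available. Lean on these libraries where they do the work, as an engineer would, in place of code of your own. Each camera call takes 0.05 s, during which the arm holds its last target. There are 200 camera calls.

### The job

On the bench fume extractor (the cream box with the round black intake on top), push the red lever gently around its arc with the fingertips until its pointer lies on the green dot, and take the fingers off it; then press the white start button all the way down and let it go. Push only: do not grip the lever, and leave everything else on the bench where it is.

Things in the scene. Friction and masses are not known exactly. Their poses are not given: they have to be found in the camera images.
- extractor: Fume extractor, a cream box 250 x 250 mm and 60 mm high, fixed to the table (it does not slide). Origin: centre of its underside; z up; its front looks to its own -x. On top: a black damper ring 120 mm in diameter and 12 mm high that turns on a vertical axis 40 mm behind the box's centre (point ring_axis), and the start button near the rear corner on its +y side.
- ring_axis (a point): Point on the damper ring's vertical axis, at the height of the box's top face (60 mm above the table). Axes as those of the extractor.
- damper (a joint): Angle of the damper ring with its lever, rad. 0: the lever points straight to the extractor's front (its -x); grows counterclockwise seen from above. Stops at -1.25 and 1.25. It turns stiffly, with about 1.7 N at the post, no spring, and stays where it is left. It starts between -0.2 and 0.2.
- lever_post (a point): Point on the axis of the red lever's upright round post, 30 mm above the box's top face, 92 mm from the ring's axis; own -x points outward along the pointer. Post 14 mm in diameter, its top 45 mm above the box's top face. Arm 14 mm wide, 4 to 10 mm above the top face; a foot 20 mm in diameter round the post at that height.
- pointer_tip (a point): Tip of the lever's narrow pointer (4 mm wide), 112 mm from the ring's axis on the line through the post, 6 mm above the box's top face. It passes over the dots' centres.
- dot_green: Green dot, the wanted setting: a flat painted disc 20 mm in diameter (cannot be felt) on the box's top face, 112 mm from the ring's axis. Origin: its centre. It is at one of four places on the scale, damper angle -1.0, -0.55, 0.55 or 1.0 rad; yellow, blue and white dots of the same size take the other three.
- start (a joint): Travel of the start button, m: 0 up, 0.006 fully down; it springs back. Fully down takes about 4 N.
- start_top (a point): Centre of the top of the white round start button (26 mm in diameter) in its black housing; it is pressed straight down.
- spool: Metal solder spool, 48 mm in diameter, 30 mm high, standing on the extractor's top near its rear corner on the -y side. Origin: centre of its underside. Bystander: leave it where it is.
- jar: White jar with orange label, 54 mm in diameter, 85 mm high, standing left of the extractor. Origin: centre of its underside. Bystander: leave it where it is.
- cleaner: Small glass bottle, 40 mm in diameter, 110 mm high, standing left of the extractor. Origin: centre of its underside. Bystander: leave it where it is.
- screwdriver: Red-handled screwdriver lying right of the extractor. Origin: under its middle. Bystander: leave it where it is.
- pliers: Pliers with red handles, about 160 mm long, lying right of the extractor. Origin: under the pivot. Bystander: leave it where it is.
- motor: Small steel motor can, 28 mm in diameter, 32 mm high, standing on the teal mat to the left. Origin: centre of its underside. Bystander: leave it where it is.

How it is judged:
On the way, in this order (a step that is already met when the one before it is completed fails the run):
1. the lever's pointer lies on the green dot and the fingers are off the lever (horizontal distance between pointer_tip and dot_green below 0.008 m and contact force between the fingers and damper below 0.2 N and velocity of joint damper between -0.05 and 0.05 rad/s), for 0.2 s.
2. the start button is pressed down (value of joint start above 0.0045 m), for 0.05 s.
At the end, for the whole second after the job is handed in: The pointer's tip is within 8 mm (horizontally) of the green dot's centre and the ring is at rest; the button, having been pressed at least 4.5 mm after the lever was set, is up again (horizontal distance between pointer_tip and dot_green below 0.008 m and value of joint start below 0.0015 m and velocity of joint damper between -0.05 and 0.05 rad/s); the robot touches nothing.
It fails at once if the lever is gripped or pushed hard (over 18 N) (contact force between the fingers and damper above 18 N).
It fails at once if the start button is pressed while the pointer is off the green dot (value of joint start above 0.004 m and horizontal distance between pointer_tip and dot_green above 0.01 m).
It fails at once if a bystander (spool, jar, bottle, screwdriver, pliers or motor) is moved more than 20 mm or lifted (distance of any of spool, jar, cleaner, screwdriver, pliers, motor from where it was at the start of the episode above 0.02 m).
It also fails if it takes over 48 s, if anything falls off the work surface, if the arm or the gripper's body presses on something with over 40 N, if the wrist force passes 120 N, or if a joint passes its speed limit or range.

## Working session

There is one attempt and no reset: what is moved stays moved. The work goes in short steps, Python scripts to look and compute and a tool call to move; the robot and the scene stay as the last step left them, time stands still between calls to the robot, and variables do not carry over. Pictures are saved under pics/ and viewed, at most 10 in all, crops included, and the job is handed in when it is done.

```bash
mkdir -p pics; cat > h.py <<'E'
import numpy as np, cv2
from plant import robot
def pix(p,xy,z=None):
    K=p["camera_matrix"];T=p["T"];u,v=xy
    r=np.array([(u-K[0,2])/K[0,0],(v-K[1,2])/K[1,1],1.])
    d=T[:3,:3]@r;o=T[:3,3]
    if z is None:
        s=p["depth"][int(round(v)),int(round(u))]
    else: s=(z-o[2])/d[2]
    return o+s*d
def save(p,n): cv2.imwrite(f"pics/{n}.png",p["img"][:,:,::-1])
E
python3 - <<'E'
from h import *
Z=dict(extractor=0,ring_axis=.06,lever_post=.09,pointer_tip=.066,dot_green=.06,start_top=None,spool=.06,jar=0,cleaner=0)
for c in("top","scene"):
    p=robot.read_camera(c);save(p,c)
    for n in Z:
        for d in robot.pinpoint(n,p)[:2]:
            print(c,n,round(d["confidence"],2),np.round(d["xy"],1),np.round(pix(p,d["xy"],Z[n]),4))
s=robot.get_state();print(s["t"],s["tool_pos"],s["tool_rot"])
E
```

```text
top extractor 0.67 [329.8 171.1] [0.5704 0.0033 0.    ]
top ring_axis 0.71 [321.6 161.8] [0.5926 0.03   0.06  ]
top lever_post 0.7 [334.  185.1] [ 0.5127 -0.0087  0.09  ]
top pointer_tip 0.79 [330.2 192.3] [0.4923 0.0034 0.066 ]
top pointer_tip 0.62 [331.7 185.2] [ 0.5152 -0.0017  0.066 ]
top dot_green 0.5 [302.2 185.5] [0.516  0.0935 0.06  ]
top start_top 0.57 [289.  153.6] [0.6192 0.135  0.0694]
top spool 0.68 [238.9 226. ] [0.3876 0.2975 0.06  ]
top spool 0.62 [346.1 136.1] [ 0.6763 -0.0507  0.06  ]
top jar 0.82 [223.8 180. ] [0.5444 0.3598 0.    ]
top cleaner 0.74 [238.6 138.1] [0.6868 0.3108 0.    ]
scene extractor 0.73 [307.7 233.9] [0.5674 0.009  0.    ]
scene ring_axis 0.71 [300.6 221.3] [0.5918 0.0119 0.06  ]
scene lever_post 0.87 [321.1 197.3] [0.5147 0.0008 0.09  ]
scene pointer_tip 0.68 [325.4 198.8] [ 0.4898 -0.0099  0.066 ]
scene dot_green 0.59 [347.6 223.1] [0.5078 0.0928 0.06  ]
scene start_top 0.44 [323.1 240.4] [0.5918 0.0962 0.0566]
scene spool 0.74 [259.2 217.8] [ 0.662  -0.0659  0.06  ]
scene jar 0.87 [421.9 313.8] [0.5407 0.3557 0.    ]
scene cleaner 0.64 [363.1 344.2] [0.6856 0.3218 0.    ]
1.0 [ 0.20673857 -0.53655441  0.21462649] [ 3.06316396e-05  9.83134983e-01  1.82881395e-01 -4.27348117e-07]
```

View pics/top.png

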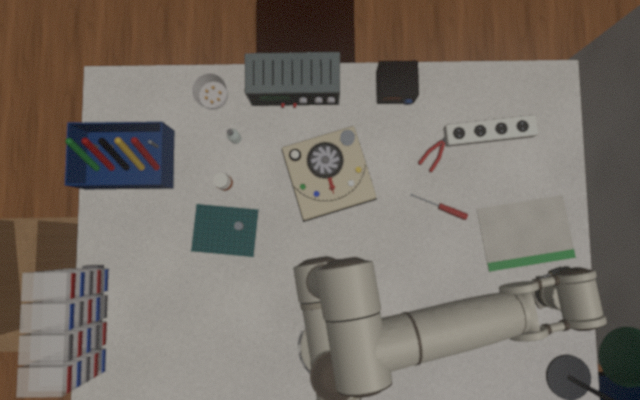

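View pics/scene.png

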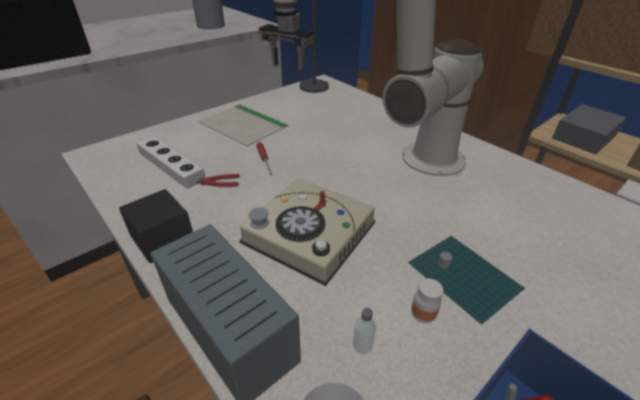

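The top view shows the extractor near (328,172), with its front facing down in the image. Green is the leftmost dot at (303,186), so about -1.0 rad. The lever tip is at (332,192), the button at (295,154) and the spool at (347,136). I'll move over it with the fingers shut for a close wrist view.

Call:
pendant(segments={"motion":[[0.2, -0.17, -0.04, -0.97], [0.4, -0.33, -0.04, -0.97], [0.4, -0.33, -0.04, -0.97], [0.4, -0.33, -0.04, -0.97], [0.4, -0.33, -0.04, -0.97], [0.4, -0.33, -0.04, -0.97], [0.4, -0.33, -0.04, -0.97], [0.4, -0.33, -0.04, -0.97], [0.4, -0.33, -0.04, -0.97], [0.4, -0.33, -0.04, -0.97]]}, jaw=0.0)

```text
t: 1.83
tool_pos: [0.4111, -0.1728, 0.2478]
tool_rot: [0.001, 0.785, 0.62, 0.0]
ft_force: [0.4, -0.6, -0.3]
opening: 0.298
finger_force: 0.0
```

```bash
python3 - <<'E'
from h import *
p=robot.read_camera("wrist");print(p["T"],p["camera_matrix"],robot.get_state()["q"])
E
```

```text
[[ 0.97269777 -0.22578209 -0.05367962  0.42619893]
 [-0.23207015 -0.9447222  -0.23161048 -0.10905339]
 [ 0.00158117  0.23774444 -0.97132646  0.41766924]
 [ 0.          0.          0.          1.        ]] [[309.70691629   0.         320.64646591]
 [  0.         309.70691629 203.76571854]
 [  0.           0.           1.        ]] [-0.65808597 -0.21282839  1.89377299  0.00535426  1.4596167  -0.43233266]
```

Call:
pendant(segments={"motion":[[0.035, 0.02, 0.01, 0], [0.07, 0.04, 0.02, 0], [0.105, 0.06, 0.03, 0], [0.14, 0.08, 0.04, 0], [0.14, 0.08, 0.04, 0], [0.14, 0.08, 0.04, 0], [0.14, 0.08, 0.04, 0]]}, jaw=0.0)

```text
t: 2.47
tool_pos: [0.5204, -0.0575, 0.2074]
tool_rot: [0.0, 0.784, 0.62, -0.0]
ft_force: [0.1, -0.4, 0.4]
opening: 0.003
finger_force: 0.0
```

```bash
cat >> h.py <<'E'
def wpix(p,xy,z):
    K=p["camera_matrix"];T=p["T"];a=(xy[0]-K[0,2])/K[0,0];b=(xy[1]-K[1,2])/K[1,1]
    t=np.hypot(a,b);k=np.sin(t)/max(t,1e-9)
    d=T[:3,:3]@np.array([a*k,b*k,np.cos(t)]);o=T[:3,3]
    return o+(z-o[2])/d[2]*d
E
python3 - <<'E'
from h import *
Z=dict(ring_axis=.06,lever_post=.09,pointer_tip=.066,dot_green=.06,start_top=.072,spool=.06)
p=robot.read_camera("wrist");save(p,"w1")
for n in Z:
    for d in robot.pinpoint(n,p)[:2]:
        x=d["xy"];print(n,round(d["confidence"],2),np.round(x,1),np.round(wpix(p,x,Z[n]),4),p["depth"][int(x[1]),int(x[0])])
for n in("dot_green","start_top"):
    for d in robot.trace(n,p)[:1]:print(n,d["confidence"],d["xy"],wpix(p,d["xy"],Z[n]))
E
```

```text
ring_axis 0.61 [383.5 105.9] [0.6044 0.0162 0.06  ] 0.2866055
lever_post 0.7 [297.6 143.7] [ 0.512  -0.0016  0.09  ] 0.2670341
pointer_tip 0.64 [282.2 152.5] [ 0.4928 -0.0071  0.066 ] 0.30508825
pointer_tip 0.17 [342.4 126.5] [0.5576 0.0042 0.066 ] 0.2952125
dot_green 0.53 [282.6  53.4] [0.5167 0.0933 0.06  ] 0.28738603
dot_green 0.51 [299.1 143.4] [ 0.5111 -0.0025  0.06  ] 0.26943055
start_top 0.89 [375.2   2.4] [0.6208 0.1248 0.072 ] 0.2553837
spool 0.65 [451.1 159.8] [ 0.6675 -0.0543  0.06  ] 0.28473896
spool 0.57 [381.7 103.9] [0.603  0.0186 0.06  ] 0.2879185
dot_green 0.87 [283.4, 56.6] [0.51668046 0.08969595 0.06      ]
start_top 0.79 [377.9, 8.8] [0.62156826 0.11709442 0.072     ]
```

View pics/w1.png

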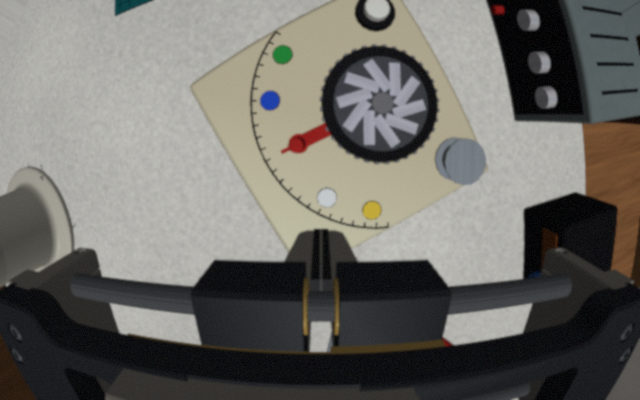

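The wrist view shows green at (283,54), blue (270,101), white (327,198), yellow (372,210), the post at (297,144), the tip at (283,152) and the button at (377,8). I'll fit the extractor pose to the four dots.

```bash
cat >> h.py <<'E'
from scipy.optimize import least_squares
def fit(p):
    g=cv2.GaussianBlur(p["img"],(3,3),0);hsv=cv2.cvtColor(g,cv2.COLOR_RGB2HSV)
    seeds=[((283,54),-1.),((270,101),-.55),((327,198),.55),((372,210),1.)]
    W=[];A=[]
    for (u,v),a in seeds:
        lab=cv2.cvtColor(g,cv2.COLOR_RGB2LAB).astype(float)
        c=lab[v-2:v+3,u-2:u+3].reshape(-1,3).mean(0)
        m=(np.linalg.norm(lab-c,axis=2)<22).astype(np.uint8)
        n,l,st,ce=cv2.connectedComponentsWithStats(m)
        k=l[v,u];print(a,st[k],ce[k]);W.append(wpix(p,ce[k],.06)[:2]);A.append(a)
    W=np.array(W);A=np.array(A)
    f=lambda q:(q[:2]+.112*np.c_[np.cos(q[2]+np.pi+A),np.sin(q[2]+np.pi+A)]-W).ravel()
    r=least_squares(f,[.6,.017,.27]);print(r.x,np.round(r.fun*1e3,1));print(W)
    return r.x
E
python3 - <<'E'
from h import *
p=robot.read_camera("wrist");q=fit(p)
ax=q[:2]
print("axis from net",wpix(p,robot.pinpoint("ring_axis",p)[0]["xy"],.06))
for n,z in(("lever_post",.09),("pointer_tip",.066)):
    w=wpix(p,robot.pinpoint(n,p)[0]["xy"],z)[:2]-ax
    print(n,np.hypot(*w),(np.arctan2(w[1],w[0])-q[2])%(2*np.pi)-np.pi)
for a in(0,-1):
    t=q[2]+np.pi+a;print(a,"post",ax+.092*np.array([np.cos(t),np.sin(t)]),"tip",ax+.112*np.array([np.cos(t),np.sin(t)]))
s=robot.get_state();print(s["tool_pos"])
E
```

```text
-1.0 [273  46  18  18 256] [281.66015625  54.32421875]
-0.55 [261  92  18  17 233] [269.35622318 100.26180258]
0.55 [318 190  18  17 249] [326.43373494 197.93574297]
1.0 [364 202  16  17 228] [371.55263158 209.90350877]
[0.60063146 0.01909554 0.28639608] [ 0.1 -0.3  0.  -0.3  0.2  0.5 -0.2  0.1]
[[ 0.51589557  0.09274309]
 [ 0.49247487  0.04857678]
 [ 0.52541756 -0.06454095]
 [ 0.56945267 -0.08853387]]
axis from net [0.60055499 0.01952572 0.06      ]
lever_post 0.09200791241001473 -0.04944861304621595
pointer_tip 0.10841100484975902 -0.05617523671782454
0 post [ 0.51237878 -0.00689417] tip [ 0.49319342 -0.01254411]
-1 post [0.53107874 0.0793153 ] tip [0.51595858 0.09240656]
[ 0.52062366 -0.05699929  0.20733428]
```

Call:
pendant(segments={"motion":[[0, 0, 0.04, -0.12], [0, 0, 0.08, -0.24], [0, 0, 0.11, -0.36], [0, 0, 0.127, -0.47], [0, 0, 0.127, -0.47], [0, 0, 0.127, -0.47]]})

```text
t: 3.62
tool_pos: [0.5202, -0.0567, 0.0799]
tool_rot: [-0.001, 0.62, 0.785, -0.0]
ft_force: [1.0, 0.3, 0.6]
opening: 0.007
finger_force: 0.0
```

```bash
cat >> h.py <<'E'
AX=np.array([.6006,.0191]);YAW=.2864
def plan(angles,off=.017,lag=0):
    s=robot.get_state();w,x,y,z=s["tool_rot"];th=2*np.arctan2(y,x);P=s["tool_pos"][:2]
    X=np.array([np.cos(th),np.sin(th)]);Y=np.array([np.sin(th),-np.cos(th)])
    print("pos",np.round(s["tool_pos"],4),"th",round(th,3))
    for a in angles:
        t=YAW+np.pi+a;u=np.array([np.cos(t),np.sin(t)]);c=np.array([u[1],-u[0]])
        d=AX+.092*u-off*c-P;turn=-((t-np.pi/2-th+np.pi)%(2*np.pi)-np.pi)
        print(round(a,2),np.round([d@X,d@Y,turn],4))
E
python3 -c "
from h import *
plan([.3,.2,.1,0,-.05,-.1,-.15,-.2,-.25,-.3,-.35,-.4])"
```

```text
pos [ 0.5202 -0.0567  0.0799] th 1.805
0.3 [ 0.0074  0.0154 -0.3525]
0.2 [ 0.0157  0.011  -0.2525]
0.1 [ 0.0244  0.0075 -0.1525]
0 [ 0.0333  0.0049 -0.0525]
-0.05 [ 0.0379  0.0039 -0.0025]
-0.1 [0.0425 0.0031 0.0475]
-0.15 [0.0472 0.0026 0.0975]
-0.2 [0.0518 0.0023 0.1475]
-0.25 [0.0565 0.0023 0.1975]
-0.3 [0.0612 0.0025 0.2475]
-0.35 [0.0659 0.0029 0.2975]
-0.4 [0.0705 0.0035 0.3475]
```

Call:
pendant(segments={"motion":[[0.012, 0.002, 0, 0], [0.024, 0.004, 0, 0], [0.034, 0.004, 0, 0], [0.038, 0.004, 0, 0], [0.042, 0.003, 0, 0.05], [0.047, 0.0025, 0, 0.1], [0.052, 0.0025, 0, 0.15], [0.0565, 0.0025, 0, 0.2], [0.061, 0.0025, 0, 0.25], [0.0705, 0.0035, 0, 0.35]]})

```text
t: 4.45
tool_pos: [0.508, 0.0119, 0.0814]
tool_rot: [0.001, 0.747, 0.665, -0.0]
ft_force: [0.5, -2.8, 2.9]
opening: 0.007
finger_force: 1.2
```

```bash
python3 - <<'E'
from h import *
p=robot.read_camera("wrist");save(p,"w2")
for n,z in(("lever_post",.09),("pointer_tip",.066)):
    for d in robot.pinpoint(n,p)[:2]:
        w=wpix(p,d["xy"],z)[:2]-AX
        print(n,d["xy"],d["confidence"],np.hypot(*w),(np.arctan2(w[1],w[0])-YAW)%(2*np.pi)-np.pi)
print(robot.get_state()["ft_force"])
plan([-.45,-.5,-.55,-.6,-.65,-.7,-.75,-.8,-.85,-.9])
E
```

```text
lever_post [317.7, 221.5] 0.77 0.09263879627949018 -0.38372855094813163
pointer_tip [289.4, 210.1] 0.71 0.11037393974193689 -0.386830563709168
[0.61683381 0.0172028  0.60132434]
pos [0.5077 0.013  0.0809] th 1.461
-0.45 [ 0.0042 -0.0011  0.0539]
-0.5 [ 0.0089 -0.0016  0.1039]
-0.55 [ 0.0135 -0.0018  0.1539]
-0.6 [ 0.0182 -0.0019  0.2039]
-0.65 [ 0.0229 -0.0016  0.2539]
-0.7 [ 0.0275 -0.0012  0.3039]
-0.75 [ 0.0322 -0.0005  0.3539]
-0.8 [3.670e-02 4.000e-04 4.039e-01]
-0.85 [0.0413 0.0015 0.4539]
-0.9 [0.0458 0.0029 0.5039]
```

View pics/w2.png

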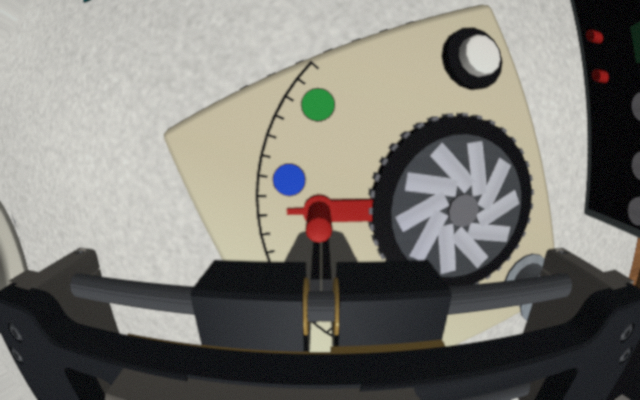

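The push works: the lever is at -0.385 (tip at (289,211)) and the fingers sit right behind the post. I'll continue to about -0.88.

Call:
pendant(segments={"motion":[[0.0045, -0.001, 0, 0.05], [0.009, -0.0015, 0, 0.1], [0.0135, -0.002, 0, 0.15], [0.018, -0.002, 0, 0.2], [0.023, -0.0015, 0, 0.25], [0.0275, -0.001, 0, 0.3], [0.032, -0.0005, 0, 0.35], [0.0365, 0.0005, 0, 0.4], [0.041, 0.0015, 0, 0.45], [0.0435, 0.002, 0, 0.48]]})

```text
t: 5.43
tool_pos: [0.5142, 0.0553, 0.0805]
tool_rot: [0.0, 0.883, 0.47, -0.0]
ft_force: [-0.9, -1.5, 1.0]
opening: 0.005
finger_force: 1.0
```

```bash
cat > m.py <<'E'
from h import *
import sys
p=robot.read_camera("wrist");save(p,sys.argv[1])
g=robot.trace("dot_green",p)
for d in g[:1]:print("green",d["xy"],d["confidence"],wpix(p,d["xy"],.06)[:2],AX+.112*np.array([np.cos(YAW+np.pi-1),np.sin(YAW+np.pi-1)]))
for n,z in(("lever_post",.09),("pointer_tip",.066)):
    for d in robot.pinpoint(n,p)[:2]:
        w=wpix(p,d["xy"],z)[:2]-AX
        print(n,d["xy"],d["confidence"],np.hypot(*w),(np.arctan2(w[1],w[0])-YAW)%(2*np.pi)-np.pi)
print(robot.get_state()["ft_force"])
plan([-.9,-.95,-.975,-1,-1.025])
E
python3 m.py w3
```

```text
green [288.5, 185.8] 0.92 [0.51505331 0.09178821] [0.51592684 0.09241068]
lever_post [320.2, 222.0] 0.58 0.0916969743942035 -0.8581469315902992
pointer_tip [288.0, 209.5] 0.68 0.11160386115524912 -0.8677444260557672
[-0.72426114 -0.42552118 -0.23798098]
pos [0.5144 0.0554 0.0803] th 0.98
-0.9 [ 0.003  -0.0006  0.0229]
-0.95 [ 0.0076 -0.0012  0.0729]
-0.97 [ 0.0099 -0.0014  0.0979]
-1 [ 0.0123 -0.0016  0.1229]
-1.02 [ 0.0146 -0.0017  0.1479]
```

Call:
pendant(segments={"motion":[[0.003, -0.0005, 0, 0.03], [0.006, -0.001, 0, 0.06], [0.009, -0.0015, 0, 0.09], [0.011, -0.0015, 0, 0.11], [0.0125, -0.0015, 0, 0.123], [0.0125, -0.0015, 0, 0.123]]})

```text
t: 6.13
tool_pos: [0.5201, 0.0666, 0.0803]
tool_rot: [-0.0, 0.91, 0.415, -0.0]
ft_force: [-0.3, -0.8, 0.6]
opening: 0.005
finger_force: 0.5
```

```bash
python3 m.py w4
```

```text
green [283.9, 208.1] 0.6 [0.51357453 0.09400961] [0.51592684 0.09241068]
lever_post [319.8, 222.0] 0.85 0.09187492156644933 -0.9957837710399349
pointer_tip [287.3, 208.7] 0.75 0.11198228832612006 -1.0074514093820204
[-1.59143226  0.45219256  1.12887815]
pos [0.5201 0.0666 0.0803] th 0.855
-0.9 [-0.0093  0.0021 -0.1019]
-0.95 [-0.0048  0.0009 -0.0519]
-0.97 [-0.0025  0.0004 -0.0269]
-1 [-0.0002 -0.     -0.0019]
-1.02 [ 0.0021 -0.0004  0.0231]
```

View pics/w4.png

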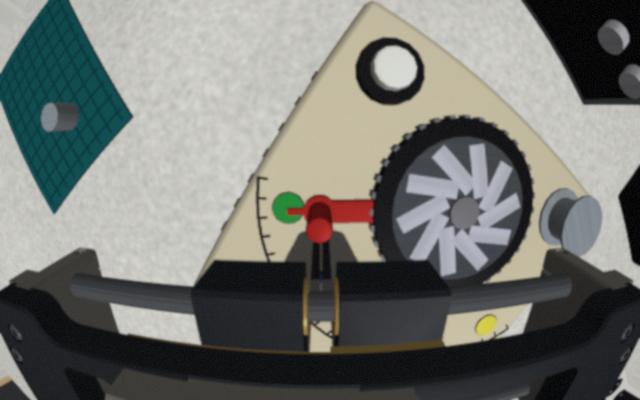

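The pointer tip at (288,210) lies on the green dot at (288,208). I'll back straight off, rise and recheck.

Call:
pendant(segments={"motion":[[-0.008, 0, 0, 0], [-0.025, 0, 0, 0], [-0.04, 0, -0.03, 0], [-0.05, 0, -0.06, 0], [-0.05, 0, -0.09, 0], [-0.05, 0, -0.1, 0], [-0.05, 0, -0.1, 0]]})

```text
t: 6.92
tool_pos: [0.4894, 0.0282, 0.1835]
tool_rot: [0.002, 0.91, 0.414, 0.003]
ft_force: [0.3, 0.2, -0.1]
opening: 0.005
finger_force: 0.0
```

```bash
cat >> m.py <<'E'
for n in("start_top","spool"):
    z=.06 if n=="spool" else None
    for d in robot.pinpoint(n,p)[:1]:
        c,r=map(int,d["xy"]);print(n,d["xy"],d["confidence"],[wpix(p,d["xy"],q)[:2] for q in(.06,.07,.08)],p["depth"][r,c])
        K=p["camera_matrix"];a=np.array([(c-K[0,2])/K[0,0],(r-K[1,2])/K[1,1]]);t=np.hypot(*a)
        D=p["depth"][r,c]; v=np.array([*(a/t*np.tan(t)),1])*D; print("depth point",p["T"][:3,:3]@v+p["T"][:3,3])
E
python3 m.py w5
```

```text
green [290.9, 129.2] 0.9 [0.51313915 0.09604368] [0.51592684 0.09241068]
lever_post [316.8, 128.6] 0.63 0.09193088595310735 -1.010596007149712
pointer_tip [299.3, 128.2] 0.86 0.1081884302113763 -1.0155539550499117
[-0.24401268  0.08498898  0.44812304]
pos [0.486  0.0292 0.1781] th 0.855
-0.9 [ 0.0413  0.0033 -0.1021]
-0.95 [ 0.0458  0.0021 -0.0521]
-0.97 [ 0.0481  0.0016 -0.0271]
-1 [ 0.0504  0.0011 -0.0021]
-1.02 [0.0527 0.0007 0.0229]
start_top [364.3, 35.6] 0.71 [array([0.62653246, 0.12009511]), array([0.62330128, 0.11864769]), array([0.62007009, 0.11720026])] 0.24401034
depth point [0.61966487 0.11753784 0.08181126]
spool [500.3, 145.6] 0.62 [array([ 0.67290604, -0.05490499]), array([ 0.66809545, -0.05039223]), array([ 0.66328487, -0.04587948])] 0.2587343
depth point [ 0.65852243 -0.04067406  0.09002653]
```

View pics/w5.png

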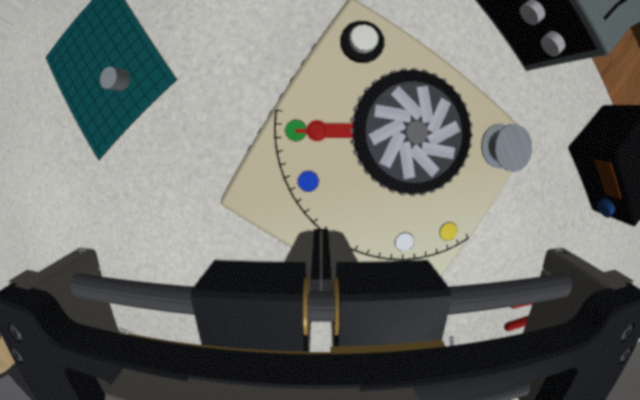

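The lever is set at about -1.01 rad, with the pointer on the green dot and the fingers clear. Next I'll move over the button and check the housing depth from close by.

Call:
pendant(segments={"motion":[[0.03, 0.01, 0, 0], [0.06, 0.02, 0, 0], [0.09, 0.03, 0, 0], [0.11, 0.043, 0, 0], [0.11, 0.043, 0, 0], [0.11, 0.043, 0, 0]]})

```text
t: 7.72
tool_pos: [0.5916, 0.084, 0.1785]
tool_rot: [-0.001, 0.91, 0.415, -0.001]
ft_force: [0.4, 0.6, 0.4]
opening: 0.006
finger_force: 0.0
```

```bash
cat > b.py <<'E'
from h import *
p=robot.read_camera("wrist")
K=p["camera_matrix"];d=robot.pinpoint("start_top",p)[0];print(d)
r0,c0=int(d["xy"][1]),int(d["xy"][0])
V,U=np.mgrid[max(0,r0-40):r0+41,c0-40:c0+41]
a=(U-K[0,2])/K[0,0];b=(V-K[1,2])/K[1,1];t=np.hypot(a,b);k=np.tan(t)/t
D=p["depth"][V,U];w=np.stack([a*k*D,b*k*D,D],-1)@p["T"][:3,:3].T+p["T"][:3,3]
I=p["img"][V,U].astype(int);ok=D>0
wh=(I.min(-1)>150)&(np.ptp(I,axis=-1)<20)&(w[...,2]>.07)&ok;bl=(I.max(-1)<70)&ok&(w[...,2]<.12)
for n,m in(("white",wh),("black",bl)):print(n,m.sum(),np.median(w[m],0),np.percentile(w[m][:,2],[5,50,95]))
s=robot.get_state();print(s["tool_pos"],s["tool_rot"])
w_,x,y,z=s["tool_rot"];th=2*np.arctan2(y,x)
e=np.median(w[wh],0)[:2]-s["tool_pos"][:2];print("dx,dy",e@[np.cos(th),np.sin(th)],e@[np.sin(th),-np.cos(th)])
save(p,"w6")
E
python3 b.py
```

```text
{'xy': [321.0, 154.6], 'confidence': 0.9}
white 595 [0.61891289 0.11638579 0.08169983] [0.0804919  0.08169983 0.0829361 ]
black 883 [0.62051403 0.11336547 0.07178369] [0.07045127 0.07178369 0.07299682]
[0.59082198 0.0834634  0.17928056] [-4.43247468e-04  9.10032175e-01  4.14536050e-01 -1.05217956e-03]
dx,dy 0.04327599950505792 -0.0004134826161846842
```

View pics/w6.png

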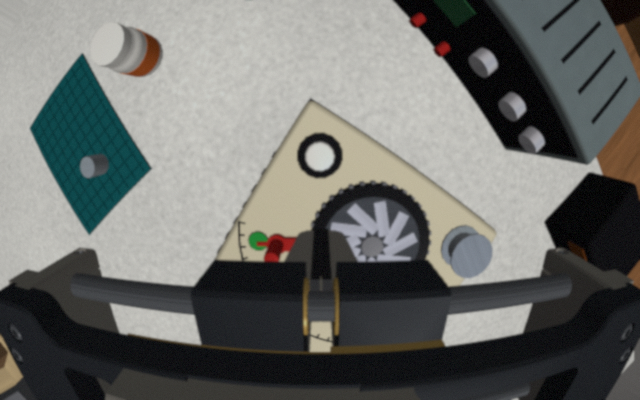

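The button top (320,155) is at z 0.0815 and its housing at 0.0718, so there is 10 mm to press into. I'll move over it, descend to just above, then press.

Call:
pendant(segments={"motion":[[0.025, 0, 0, 0], [0.043, 0, 0.03, 0], [0.043, 0, 0.06, 0], [0.043, 0, 0.085, 0], [0.043, 0, 0.09, 0], [0.043, 0, 0.09, 0], [0.043, 0, 0.09, 0]]})

```text
t: 8.4
tool_pos: [0.6204, 0.1156, 0.0917]
tool_rot: [0.0, 0.91, 0.414, 0.001]
ft_force: [-0.6, -0.3, 0.7]
opening: 0.002
finger_force: 0.0
```

Call:
pendant(segments={"motion":[[0, 0, 0.004, 0], [0, 0, 0.008, 0], [0, 0, 0.011, 0], [0, 0, 0.013, 0], [0, 0, 0.0135, 0], [0, 0, 0.0135, 0]]})

```text
t: 8.9
tool_pos: [0.6212, 0.1159, 0.0777]
tool_rot: [0.001, 0.91, 0.414, 0.001]
ft_force: [1.5, 0.0, 3.1]
opening: 0.008
finger_force: 1.6
```

Call:
pendant(segments={"motion":[[0, 0, 0.001, 0], [0, 0, 0.002, 0], [0, 0, 0.003, 0], [0, 0, 0.003, 0], [0, 0, 0.003, 0]]})

```text
t: 9.32
tool_pos: [0.6213, 0.116, 0.0762]
tool_rot: [0.001, 0.91, 0.415, 0.001]
ft_force: [-2.5, -0.9, 12.6]
opening: 0.004
finger_force: 6.3
```

The force rose to 12.6 N, well past the 4 N needed, so the button is on its stop. Release and recheck.

Call:
pendant(segments={"motion":[[0, 0, -0.005, 0], [0, 0, -0.015, 0], [0, 0, -0.04, 0], [0, 0, -0.075, 0], [-0.04, 0, -0.1, 0], [-0.08, 0, -0.1, 0], [-0.12, 0, -0.1, 0], [-0.135, 0, -0.1, 0], [-0.135, 0, -0.1, 0], [-0.135, 0, -0.1, 0]]})

```text
t: 10.15
tool_pos: [0.5309, 0.0142, 0.1736]
tool_rot: [-0.001, 0.91, 0.414, -0.0]
ft_force: [-0.5, 0.6, -0.2]
opening: 0.004
finger_force: 0.0
```

```bash
python3 m.py w7
```

```text
green [249.5, 150.4] 0.64 [0.51269971 0.09317069] [0.51592684 0.09241068]
lever_post [269.5, 150.5] 0.58 0.09094212153349904 -0.9977615847145551
pointer_tip [251.9, 144.9] 0.9 0.11118314272323686 -1.0341377326602879
[ 0.21080819 -0.26076378  0.00286259]
pos [0.532  0.0152 0.1736] th 0.856
-0.9 [ 0.0217 -0.0406 -0.1011]
-0.95 [ 0.0262 -0.0418 -0.0511]
-0.97 [ 0.0285 -0.0423 -0.0261]
-1 [ 0.0308 -0.0428 -0.0011]
-1.02 [ 0.0331 -0.0432  0.0239]
start_top [318.2, 49.5] 0.75 [array([0.62215086, 0.12126843]), array([0.62047238, 0.11921977]), array([0.61879389, 0.11717111])] 0.23772787
depth point [0.61866204 0.11725212 0.0818083 ]
spool [472.0, 161.8] 0.8 [array([ 0.67065212, -0.05560205]), array([ 0.66726298, -0.05141246]), array([ 0.66387385, -0.04722287])] 0.25233573
depth point [ 0.66117637 -0.04277617  0.0892344 ]
```

View pics/w7.png

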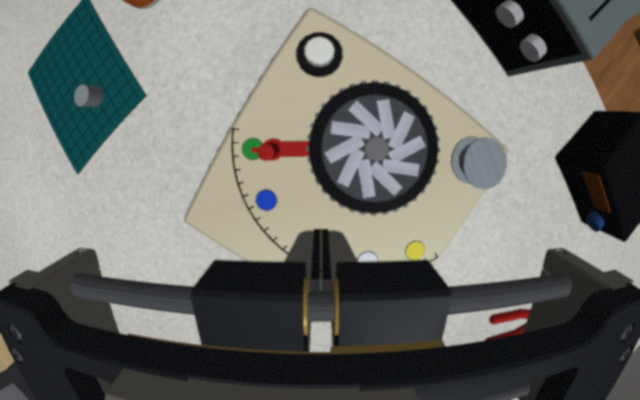

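The pointer tip (254,150) is still on the green dot, the button is back up (z 0.082), the spool is in place and the arm is clear.

Call:
pendant(segments={"motion":[[0, 0, 0, 0], [0, 0, 0, 0], [0, 0, 0, 0]]})

```text
t: 10.7
tool_pos: [0.5317, 0.0144, 0.1737]
tool_rot: [-0.0, 0.91, 0.415, -0.0]
ft_force: [-0.7, 0.1, 0.5]
opening: 0.005
finger_force: 0.0
```

```bash
python3 -c "
from plant import robot
print(robot.sign_off())"
```

```text
the job is handed in; nothing more can be done
None
```

I pushed the lever until its pointer lay on the green dot, took the fingers off, pressed the start button to its stop and let it spring back up, and handed the job in at about 10.7 s with the arm clear; sign-off returned no verdict.

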